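# Clamp the stone model in its sawing cradle with the cam lever

### The arm

A 6-joint arm with a two-finger parallel gripper is mounted at the origin on a cart in front of the work surface, level with it; the furniture and walls round the work are solid. World frame = base frame: x ahead of the robot, y to its left, z up, the work surface at z = 0. Lengths are in m, angles in rad, forces in N, time in s.
With the tool pointing down it reaches from about 0.3 to 0.775 m from the base axis. Payload 14.6 kg.
Tool frame: the origin (TCP) lies at the very end of the fingers, on their centre line; the grasp point (between the pads) lies 19 mm behind it; z points along the fingers, y is the direction in which the jaws open and shut (so a half turn about z gives the same grasp; the last joint's range is limited). The gripper opens to 94 mm and grips with 3 to 60 N. Pads are 16 mm wide; open, the fingers measure 119 mm over their backs; the gripper's body (75 mm by 177 mm) begins 78 mm behind the grasp point.
Start: joints at [1.259, 0.3, 1.521, -0, 1.321, -0.067], TCP at [0.133, 0.534, 0.205] pointing down, gripper open.
Joint ranges: [-3.03, 3.03], [-0.79, 2.21], [0.23, 2.52], [-1.04, 4.18], [0, 3.07], [-2.55, 2.55]. Speed limits (rad/s): [2.22, 2.22, 2.57, 3.14, 3.14, 3.14].

### API

Orientations are given as [roll, pitch, yaw] about the fixed x, y, z axes, in that order (R = Rz(yaw) Ry(pitch) Rx(roll)).
In Python, from station import get_obs, vision, hand_in gives the robot as it stands.
- The arm moves only by the tool play_rows, never from a script. Its argument "moves" is a list of rows, each an object with "claw": the opening, from 0 (shut) to 1 (fully open); "linear": the shift along the tool's x, y, z in mm, a list of three; "turn": the turn, a rotation vector about the tool's x, y, z in rad, a list of three. In form: [{"claw": claw, "linear": [tx, ty, tz], "turn": [ax, ay, az]}, ...]. A call has 1 to 8 rows; each row is the pose to reach, as a shift and turn from the pose measured when the call began, along the tool's axes at that moment; what a row does not reach only later rows make up. A row lasts 1/8 s, in which the tool goes at most 62.5 mm and 10.7 degrees, less where a joint would pass 70% of its speed; a pose out of reach is approached as far as the arm can. A call with a gripper value outside its range is refused whole. The fingers move at their own pace and stop on an object; "force" is the grip in N (left out, the last holds). Time passes only in rows, so rows that repeat a pose let the fingers close. It gives the time, the measured TCP pose, the force and the opening at its end, in the units of the state.
- get_obs(): the state, without advancing time (a new reading comes with each control period).
- vision.camera(name): name is "scene" or "top" or "wrist"; returns the picture (400x640x3 uint8, blue, green, red); there is no depth.
- vision.camera_info(name): a dict with "camera_matrix" (3x3 intrinsics, pixels), "k1" (the pictures are not rectified: a ray, as slopes to the right and down, at radius r is drawn at 1 + k1 r^2 times it, then the intrinsics apply), "rvec" (rotation vector, rad) and "tvec" (3), from world to camera coordinates, as OpenCV has them; the wrist camera has in their place "mount" (4x4, takes a point from camera to tool coordinates, whose origin is the TCP and whose axes are the flange's). Camera axes: x right, y down, z forward; pixel columns grow to the right and rows downward; lengths in m; the calibration is good to about 2 mm. A picture is of the moment at which its call begins: read the wrist's pose just before it. camera_info takes no time and is no camera call.
- hand_in(): hands the job in, once; it reports no verdict.
The state is a dict: "time_s": time; "qpos": joint angles; "joint_vel": joint speeds; "tau": joint torques, N m; "ee_pos": TCP position; "eef_rot": TCP orientation; "force": force on the tool from outside, world axes, zero at the start; "moment": the same for the moment, N m; "grip_width": finger opening in m.
Only numpy, scipy, OpenCV 4.12 (cv2) and the standard library are available. Lean on these libraries where they do the work, as an engineer would, in place of code of your own. Each camera call takes 0.05 s, during which the arm holds its last target.

### The job

Two identical small metal clamping cradles stand on the bench: one holds a stone dental model lying loose between its cam and its sprung stop, the other is empty. On the cradle with the model, swing the cam lever clockwise (seen from above) just far enough to take up the gap and press the sprung stop back about 4 mm, so that the model is held flat in place, then let go. Do not overrun it so that the stop is driven back to the end of its travel, and leave the empty cradle's lever as it is.

Things in the scene. Friction and masses are not known exactly. Their poses are not given: they have to be found in the camera images.
- loaded_cam: Cam unit of the cradle that holds the model, fixed on its 176x94x12 mm aluminium base plate: round dark steel eccentric disc (55 mm across, 18 mm thick) whose rim pushes the model's end. Origin on the disc's vertical pivot, level with the plate's top (12 mm over the bench); x points along the plate to the model and the sprung stop, z up.
- loaded_lever (a joint): Angle q (rad) of that cam's lever, 0 open to 1.92, growing clockwise from above; starts 0 to 0.2; friction holds it where left (3 to 10 N at the knob). From the pivot it points along (-cos(q+0.524), sin(q+0.524)) in loaded_cam's x, y. The rim has advanced 17*(0.866-cos(q+0.524)) mm. The gap to take up is 6 to 18 mm in all (from q=0).
- loaded_knob (a point): Grip point in the knob on that lever: upright black round post, 18 mm thick, 48 mm tall (36 to 84 mm above the bench), 75 mm from the pivot; this point is on its axis, 72 mm above the bench. Take it from above or push its side; the steel bar under it is 10 mm thick, top 46 mm above the bench.
- loaded_stop (a joint): Travel (m) of the loaded cradle's sprung stop, a steel pad 56 mm wide at the far end of the plate before a 26 mm tall housing: 0 at rest, up to 0.010 pressed against the housing; two steel rods come out behind the housing as it yields. Spring 0.8 N per mm. It is pushed by the model once the gap is closed.
- model: Tan stone dental model (horseshoe arch of teeth on a flat base), 54 mm long, 60 mm wide, 28 mm high, about 0.1 kg, lying loose on the plate between two low side rails, between the cam disc and the sprung stop. Origin at the centre of its underside; z up.
- spare_lever (a joint): Angle (rad) of the lever on the identical empty cradle, which stands on the other side of the small hinged articulator in the middle of the bench; same sense, starts 0 to 0.2; leave alone.
Not all that is in view belongs to the job. Leave any green or pink look-alike of the model alone.

How it is judged:
By the outcome, as a careful person would: the job done as asked, in the order asked, and still so for the second after the job is handed in, with the robot touching nothing.
It also fails if it takes over 51 s, if anything falls off the work surface, if the arm or the gripper's body presses on something with over 40 N, if the wrist force passes 120 N, or if a joint passes its speed limit or range.

## Working session

There is one attempt and no reset: what is moved stays moved. The work goes in short steps, Python scripts to look and compute and a tool call to move; the robot and the scene stay as the last step left them, time stands still between calls to the robot, and variables do not carry over. Pictures are saved under pics/ and viewed, and the job is handed in when it is done.

Besides the shell and the picture viewer there is one more tool, called after ">>>" in YAML: its name, and indented under it one key for each argument. play_rows: Moves the arm, as the interface text tells. Its arguments: {"type":"object","properties":{"moves":{"type":"array","items":{"type":"object","properties":{"claw":{"type":"number"},"linear":{"type":"array","items":{"type":"number"}},"turn":{"type":"array","items":{"type":"number"}}}}},"force":{"type":"number"}},"required":["moves"]}

```bash
mkdir -p pics; python3 - <<'E'
from station import get_obs, vision
import cv2
o=get_obs();print(o)
for n in ("scene","top","wrist"):
    cv2.imwrite(f"pics/{n}0.png",vision.camera(n)); print(n,vision.camera_info(n))
E
```

```text
{'time_s': 0.0, 'qpos': array([ 1.25939647e+00,  3.00475812e-01,  1.52156279e+00, -2.54698605e-05,
        1.32071030e+00, -6.66026276e-02]), 'joint_vel': array([-0.00050883,  0.00048584, -0.00124618,  0.00103346, -0.00109222,
       -0.00152061]), 'tau': array([ 3.82828721e-04, -5.31811309e+01, -3.52726436e+01,  7.08091585e-02,
        2.45242351e-02, -7.36947868e-05]), 'ee_pos': array([0.13322906, 0.533353  , 0.20489149]), 'eef_rot': array([-3.14043733e+00, -5.23364383e-05,  2.89680171e+00]), 'force': array([0.35059075, 0.70274049, 0.48312228]), 'moment': array([-0.02977142,  0.03361561,  0.03152472]), 'grip_width': 0.09400534496813051}
scene {'camera_matrix': array([[396.14229524,   0.        , 313.31951491],
       [  0.        , 396.14229524, 206.44645854],
       [  0.        ,   0.        ,   1.        ]]), 'k1': 0.01478285940703745, 'rvec': array([ 1.04938503, -2.45384764,  0.96361973]), 'tvec': array([0.42462838, 0.25757843, 1.46676206])}
top {'camera_matrix': array([[477.84158848,   0.        , 319.32970042],
       [  0.        , 477.84158848, 200.96868222],
       [  0.        ,   0.        ,   1.        ]]), 'k1': 0.013453805353177055, 'rvec': array([ 2.1667036 , -2.15398428,  0.16152499]), 'tvec': array([0.11160418, 0.50898735, 1.58751682])}
wrist {'camera_matrix': array([[319.23720714,   0.        , 320.04805594],
       [  0.        , 319.23720714, 200.31900374],
       [  0.        ,   0.        ,   1.        ]]), 'k1': -0.029797462898253607, 'mount': array([[-8.01823550e-04, -9.70105370e-01, -2.42682772e-01,
         7.00899543e-02],
       [ 9.99999499e-01, -6.32259963e-04, -7.76587316e-04,
         6.89759720e-04],
       [ 5.99932926e-04, -2.42683273e-01,  9.70105391e-01,
        -1.79476609e-01],
       [ 0.00000000e+00,  0.00000000e+00,  0.00000000e+00,
         1.00000000e+00]])}
```

View pics/scene0.png

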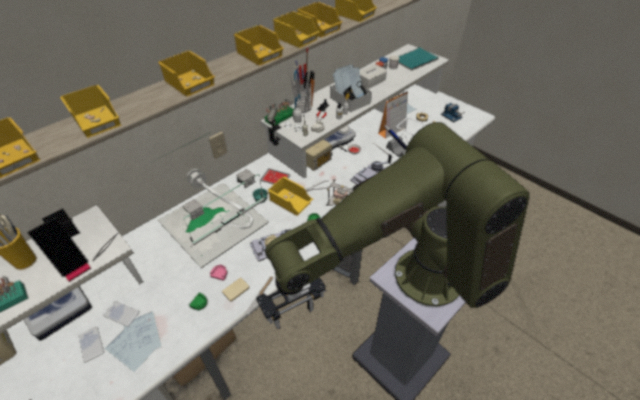

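View pics/top0.png

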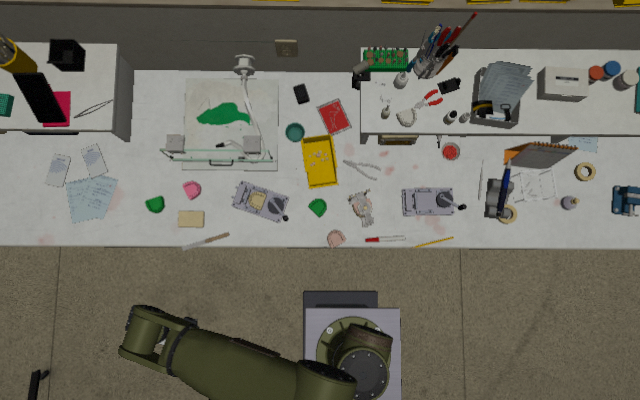

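View pics/wrist0.png

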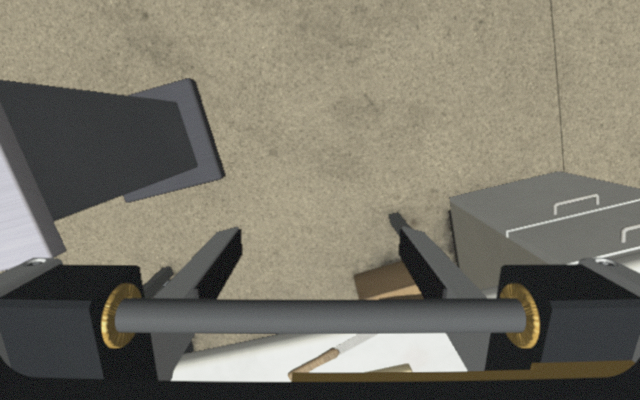

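Top view: two cradles, one at about (260,201) with a tan block on it and one at about (433,202) that looks empty. The articulator is at (361,207). Look-alikes are green (155,204), green (317,207), pink (191,190) and pink (336,238). Next is a close crop of the two cradles.

```bash
cat > h.py <<'E'
import numpy as np, cv2
from scipy.spatial.transform import Rotation as R
from station import get_obs, vision
def pose():
    o=get_obs(); T=np.eye(4); T[:3,:3]=R.from_euler('xyz',o['eef_rot']).as_matrix(); T[:3,3]=o['ee_pos']; return T,o
def cam(name,T=None):
    i=vision.camera_info(name)
    if name=='wrist': M=T@i['mount']            # cam->world
    else:
        M=np.eye(4); r=cv2.Rodrigues(i['rvec'])[0]; M[:3,:3]=r.T; M[:3,3]=-r.T@i['tvec']
    return i['camera_matrix'],np.array([i['k1'],0,0,0.]),M
def rays(c,px):
    K,D,M=c; u=cv2.undistortPoints(np.array(px,float).reshape(-1,1,2),K,D)[:,0]
    return M[:3,3],np.c_[u,np.ones(len(u))]@M[:3,:3].T
def onz(c,px,z):
    o,d=rays(c,px); return o+d*((z-o[2])/d[:,2])[:,None]
def proj(c,P):
    K,D,M=c; W=np.linalg.inv(M); return cv2.projectPoints(np.array(P,float).reshape(-1,1,3),cv2.Rodrigues(W[:3,:3])[0],W[:3,3],K,D)[0][:,0]
E
python3 - <<'E'
import cv2,numpy as np
from h import *
im=cv2.imread('pics/top0.png')
a=cv2.resize(im[170:235,220:300],None,fx=8,fy=8,interpolation=cv2.INTER_CUBIC)
b=cv2.resize(im[170:235,390:470],None,fx=5,fy=5,interpolation=cv2.INTER_CUBIC)
cv2.imwrite('pics/c1.png',a);cv2.imwrite('pics/c2.png',b)
c=cam('top');print(onz(c,[[260,201],[284,218],[253,197]],0.08).round(3), c[2][:3,3])
E
```

```text
[[0.501 0.31  0.08 ]
 [0.445 0.231 0.08 ]
 [0.514 0.333 0.08 ]] [0.29377054 0.14071838 1.63878933]
```

View pics/c1.png

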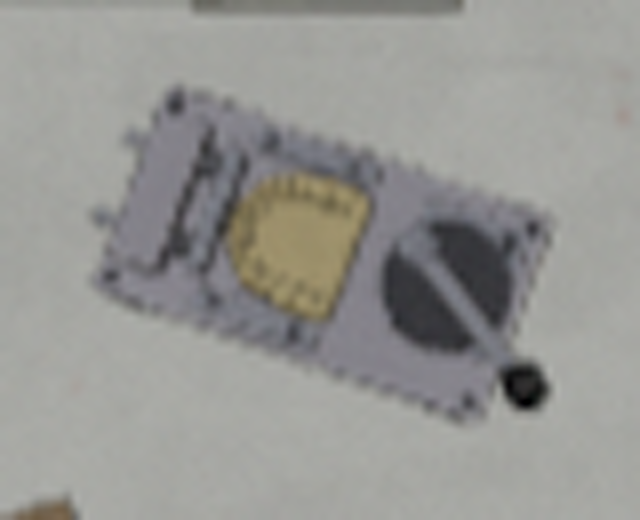

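View pics/c2.png

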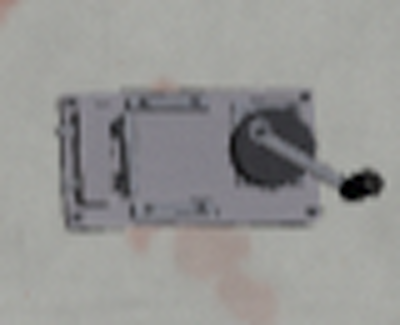

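The crops settle the choice. The left cradle at (260,201) holds the tan model, with its cam disc at about (276,205) and its knob at about (285.6,218.1). The right cradle is empty. Next I'll measure roughly from the top view and plan a wrist look.

```bash
python3 - <<'E'
from h import *
c=cam('top')
f=lambda x,y,z:onz(c,[[220+x/8,170+y/8]],z)[0]
k=f(525,385,.084);p=f(418,242,.046)
cor=[f(180,88,.012),f(550,218,.012),f(478,420,.012),f(98,278,.012)]
print('knob',k,'pivot',p,np.linalg.norm((k-p)[:2])); 
for a in cor: print(a)
print([np.linalg.norm(cor[i]-cor[(i+1)%4]) for i in range(4)], np.mean(cor,0))
d=(cor[0]-cor[1]+cor[3]-cor[2]);th=np.arctan2(d[1],d[0]);print('xaxis yaw',th)
ex=np.array([np.cos(th),np.sin(th)]);ey=np.array([-ex[1],ex[0]])
v=(k-p)[:2];print('q', np.arctan2(v@ey,-(v@ex))-.524)
m=f(300,245,.04);print('model',m)
# desired view pose: tool axes down, tool x along? current
T,o=pose();print(T.round(3))
E
```

```text
knob [0.44423718 0.22516219 0.084     ] pivot [0.50789271 0.27293428 0.046     ] 0.07958767556451336
[0.57862707 0.37919586 0.012     ]
[0.523259   0.21936794 0.012     ]
[0.43610331 0.2488665  0.012     ]
[0.49597544 0.41199194 0.012     ]
[np.float64(0.1691466482114169), np.float64(0.09201239311189972), np.float64(0.1737658834523661), np.float64(0.08892061285882025)] [0.5084912  0.31485556 0.012     ]
xaxis yaw 1.228047808800917
q 0.060240723432536836
model [0.50707526 0.32299767 0.04      ]
[[-0.97   0.242 -0.     0.133]
 [ 0.242  0.97  -0.001  0.533]
 [ 0.    -0.001 -1.     0.205]
 [ 0.     0.     0.     1.   ]]
```

The left cradle's measured plate is about 171 x 90 mm, against 176 x 94 given, and its lever reads 79 mm against 75. I'll move to a hover beside the knob with the camera over the cradle.

>>> play_rows:
  moves:
    - {"claw": 1, "linear": [-43, -23, 0], "turn": [0, 0, 0.18]}
    - {"claw": 1, "linear": [-86, -46, 0], "turn": [0, 0, 0.36]}
    - {"claw": 1, "linear": [-128, -70, 0], "turn": [0, 0, 0.54]}
    - {"claw": 1, "linear": [-171, -93, 0], "turn": [0, 0, 0.72]}
    - {"claw": 1, "linear": [-214, -116, 0], "turn": [0, 0, 0.9]}
    - {"claw": 0.7, "linear": [-257, -140, 0], "turn": [0, 0, 1.08]}
    - {"claw": 0.6, "linear": [-300, -163, 0], "turn": [0, 0, 1.26]}
    - {"claw": 0.5, "linear": [-342, -186, 0], "turn": [0, 0, 1.44]}

```text
time_s: 1.15
ee_pos: [0.421, 0.2688, 0.2051]
eef_rot: [-3.141, 0.001, 1.451]
force: [-0.1, 1.3, -0.5]
grip_width: 0.0675
```

>>> play_rows:
  moves:
    - {"claw": 0.5, "linear": [0, 0, 5], "turn": [0, 0, 0.18]}
    - {"claw": 0.5, "linear": [0, 0, 10], "turn": [0, 0, 0.36]}
    - {"claw": 0.5, "linear": [0, 0, 15], "turn": [0, 0, 0.54]}
    - {"claw": 0.5, "linear": [0, 0, 20], "turn": [0, 0, 0.72]}
    - {"claw": 0.5, "linear": [0, 0, 30], "turn": [0, 0, 0.9]}
    - {"claw": 0.5, "linear": [0, 0, 40], "turn": [0, 0, 1.08]}
    - {"claw": 0.5, "linear": [0, 0, 45], "turn": [0, 0, 1.26]}
    - {"claw": 0.5, "linear": [0, 0, 50], "turn": [0, 0, 1.44]}

```text
time_s: 2.15
ee_pos: [0.4208, 0.2687, 0.1547]
eef_rot: [3.14, 0.001, 0.005]
force: [0.1, -0.2, 0.7]
grip_width: 0.0471
```

```bash
python3 - <<'E'
from h import *
T,o=pose(); im=vision.camera('wrist'); cv2.imwrite('pics/w1.png',im); np.save('T1.npy',T); print(o['qpos'].round(2))
E
```

```text
[ 0.5   0.24  1.72 -0.    1.18  2.06]
```

View pics/w1.png

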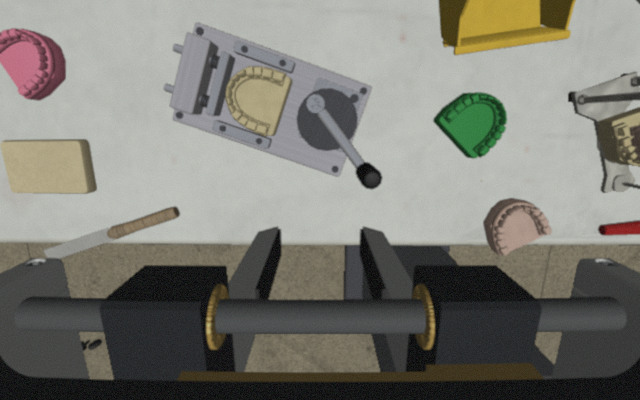

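The wrist view shows the loaded cradle with its plate corners at roughly (197,25), (371,87), (335,176) and (175,113). The cam pivot is at about (316,102) and the knob top at about (371,174). The model is at (260,100), with small gaps to the disc on its right and the pad on its left. I'll zoom in.

```bash
python3 - <<'E'
from h import *
im=cv2.imread('pics/w1.png')
cv2.imwrite('pics/w1c.png',cv2.resize(im[10:195,155:395],None,fx=3.3,fy=3.2,interpolation=cv2.INTER_CUBIC))
E
```

```text
(no output)
```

View pics/w1c.png

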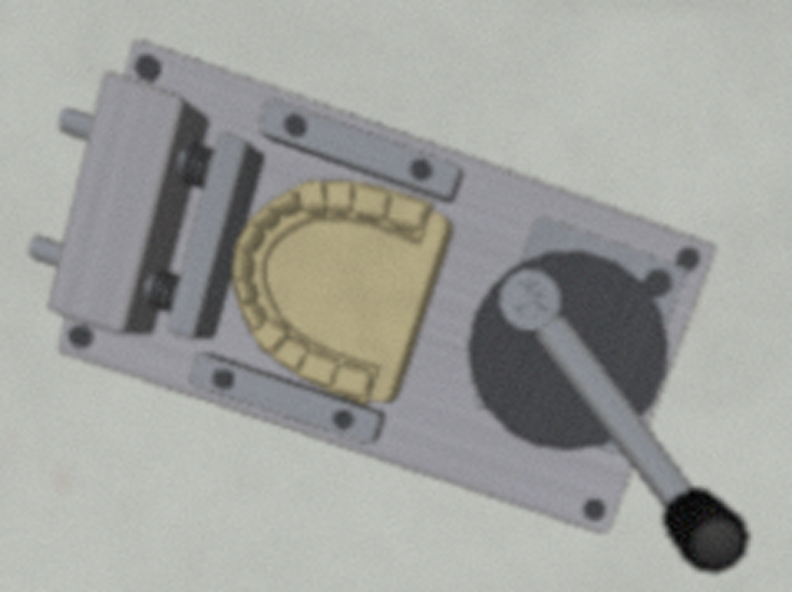

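```bash
python3 - <<'E'
from h import *
T=np.load('T1.npy'); c=cam('wrist',T)
f=lambda x,y,z:onz(c,[[155+x/3.3,10+y/3.2]],z)[0]
cor=[f(137,40,.012),f(717,243,.012),f(605,530,.012),f(60,350,.012)]
print([np.linalg.norm(cor[i]-cor[(i+1)%4]).round(4) for i in range(4)], np.mean(cor,0))
d=(cor[0]-cor[1]+cor[3]-cor[2]);th=np.arctan2(d[1],d[0]);print('yaw',th)
ex=np.array([np.cos(th),np.sin(th)]);ey=np.array([-ex[1],ex[0]])
k=f(716,543,.084);p=f(530,300,.048);v=(k-p)[:2]
print('knob',k,'piv',p,np.linalg.norm(v),'q',np.arctan2(v@ey,-(v@ex))-.524)
L=lambda a:(((a-p)[:2]@ex*1e3).round(1),((a-p)[:2]@ey*1e3).round(1))
print('centre',L(np.mean(cor,0)))
for n,a in dict(padbotA=f(263,158,.012),padbotB=f(215,338,.012),padtopA=f(243,142,.034),mEndtopA=f(448,222,.04),mEndtopB=f(385,402,.04),mEndbotA=f(452,222,.012),mEndmid=f(420,315,.03),mtip30=f(233,265,.03),mtip12=f(233,265,.012),rim=f(470,340,.03),rimR=f(667,345,.03),rimB=f(570,450,.03),rimT=f(570,250,.03),houseF=f(207,112,.038)).items(): print(n,L(a))
E
```

```text
[np.float64(0.1736), np.float64(0.0926), np.float64(0.1728), np.float64(0.0923)] [0.50788797 0.31689217 0.012     ]
yaw 1.2436957629649912
knob [0.44554207 0.22793763 0.084     ] piv [0.50514772 0.27326116 0.048     ] 0.07488027756316427 q 0.06957828160363644
centre (np.float64(42.2), np.float64(11.4))
padbotA (np.float64(86.2), np.float64(-15.1))
padbotB (np.float64(85.9), np.float64(39.2))
padtopA (np.float64(85.9), np.float64(-15.5))
mEndtopA (np.float64(27.3), np.float64(-12.7))
mEndtopB (np.float64(28.9), np.float64(38.8))
mEndbotA (np.float64(29.5), np.float64(-15.4))
mEndmid (np.float64(28.1), np.float64(13.1))
mtip30 (np.float64(81.1), np.float64(16.6))
mtip12 (np.float64(86.4), np.float64(16.9))
rim (np.float64(12.8), np.float64(15.2))
rimR (np.float64(-39.8), np.float64(-1.4))
rimB (np.float64(-24.1), np.float64(35.9))
rimT (np.float64(-5.5), np.float64(-17.2))
houseF (np.float64(95.6), np.float64(-19.4))
```

The measurements agree with the description. The lever is 74.9 mm from pivot to knob and the plate is 173 x 92 mm. q is about 0.07 and the rim is at x≈13 (13.4 expected). The pad face is at x≈86, so the gap is about 18 mm and the target q is about 1.45. I'll cage the knob loosely from above and push it round the arc.

>>> play_rows:
  moves:
    - {"claw": 0.5, "linear": [12, 20, 0], "turn": [0, 0, 0]}
    - {"claw": 0.5, "linear": [25, 41, 20], "turn": [0, 0, 0]}
    - {"claw": 0.5, "linear": [25, 41, 45], "turn": [0, 0, 0]}
    - {"claw": 0.5, "linear": [25, 41, 65], "turn": [0, 0, 0]}
    - {"claw": 0.5, "linear": [25, 41, 85], "turn": [0, 0, 0]}
    - {"claw": 0.4, "linear": [25, 41, 99], "turn": [0, 0, 0]}
    - {"claw": 0.25, "linear": [25, 41, 99], "turn": [0, 0, 0]}
    - {"claw": 0.25, "linear": [25, 41, 99], "turn": [0, 0, 0]}
  force: 10

```text
time_s: 3.2
ee_pos: [0.4456, 0.2275, 0.0558]
eef_rot: [3.14, 0.001, -0.004]
force: [-0.3, -0.6, -0.3]
grip_width: 0.024
```

```bash
python3 - <<'E'
from h import *
T,o=pose(); im=vision.camera('wrist'); cv2.imwrite('pics/w2.png',im); np.save('T2.npy',T); print(o['ee_pos'],o['force'],o['grip_width'])
P=np.array([.505,.273]);th=1.244
for q in np.arange(0.07,1.6,.1):
    a=th+np.pi-(q+.524); k=P+.075*np.array([np.cos(a),np.sin(a)]); d=k-o['ee_pos'][:2]; print(q.round(2),k.round(4),'tool',(d*[1e3,-1e3]).round(1), 'adv',(17*(.866-np.cos(q+.524))).round(1))
E
```

```text
[0.44560312 0.22745057 0.05578559] [-0.2777329  -0.57362448 -0.29159852] 0.02400512309343723
0.07 [0.4453 0.2276] tool [-0.3 -0.2] adv 0.6
0.17 [0.4411 0.2338] tool [-4.5 -6.3] adv 1.7
0.27 [0.4375 0.2404] tool [ -8.1 -12.9] adv 2.8
0.37 [0.4345 0.2473] tool [-11.1 -19.8] adv 4.1
0.47 [0.4323 0.2544] tool [-13.3 -27. ] adv 5.5
0.57 [0.4308 0.2618] tool [-14.8 -34.3] adv 6.9
0.67 [0.4301 0.2693] tool [-15.5 -41.8] adv 8.5
0.77 [0.4301 0.2767] tool [-15.5 -49.3] adv 10.1
0.87 [0.4308 0.2842] tool [-14.8 -56.8] adv 11.7
0.97 [0.4323 0.2916] tool [-13.3 -64.1] adv 13.4
1.07 [0.4345 0.2987] tool [-11.1 -71.3] adv 15.1
1.17 [0.4375 0.3056] tool [ -8.1 -78.2] adv 16.8
1.27 [0.4411 0.3122] tool [ -4.5 -84.8] adv 18.5
1.37 [0.4453 0.3184] tool [ -0.3 -90.9] adv 20.1
1.47 [0.4501 0.3241] tool [  4.5 -96.7] adv 21.7
1.57 [0.4555 0.3293] tool [   9.9 -101.9] adv 23.2
```

View pics/w2.png

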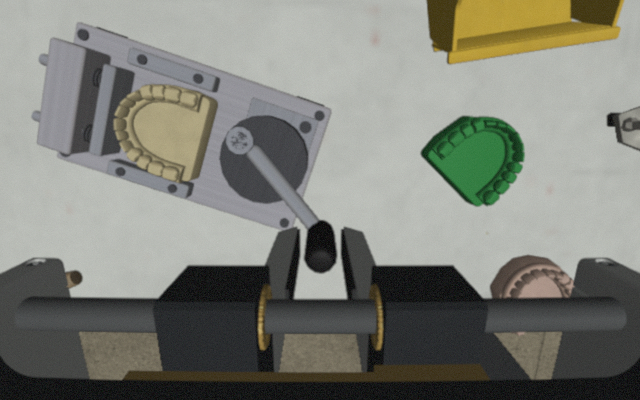

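The knob at (320,240) sits between the fingers and is untouched (force is about 0). I'll push round the arc to q≈0.77.

>>> play_rows:
  moves:
    - {"claw": 0.25, "linear": [-4.5, -6.5, 0], "turn": [0, 0, 0]}
    - {"claw": 0.25, "linear": [-8, -13, 0], "turn": [0, 0, 0]}
    - {"claw": 0.25, "linear": [-11, -20, 0], "turn": [0, 0, 0]}
    - {"claw": 0.25, "linear": [-13.5, -27, 0], "turn": [0, 0, 0]}
    - {"claw": 0.25, "linear": [-15, -34.5, 0], "turn": [0, 0, 0]}
    - {"claw": 0.25, "linear": [-15.5, -42, 0], "turn": [0, 0, 0]}
    - {"claw": 0.25, "linear": [-15.5, -49.5, 0], "turn": [0, 0, 0]}
    - {"claw": 0.25, "linear": [-15, -57, 0], "turn": [0, 0, 0]}

```text
time_s: 4.25
ee_pos: [0.4308, 0.285, 0.0559]
eef_rot: [3.141, 0.001, -0.004]
force: [-2.4, -2.6, -0.2]
grip_width: 0.0237
```

```bash
python3 - <<'E'
from h import *
T,o=pose(); im=vision.camera('wrist'); cv2.imwrite('pics/w3.png',im); np.save('T3.npy',T); print(o['ee_pos'],o['force'],o['grip_width'])
E
```

```text
[0.43076637 0.28504839 0.05591811] [-2.36713983 -2.57097936 -0.16837349] 0.023691721690719588
```

View pics/w3.png

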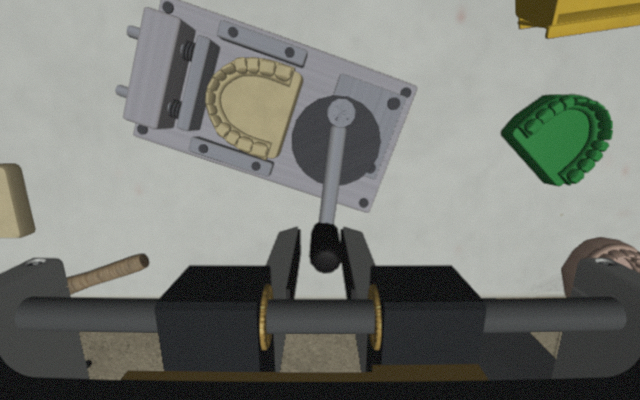

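The lever has followed to q≈0.84. The disc rim is close to the model's end, and the pad is still at rest with its gap to the housing open. I'll continue to command q≈1.3 and look again.

>>> play_rows:
  moves:
    - {"claw": 0.25, "linear": [1.5, -7, 0], "turn": [0, 0, 0]}
    - {"claw": 0.25, "linear": [4, -14.5, 0], "turn": [0, 0, 0]}
    - {"claw": 0.25, "linear": [7, -21.5, 0], "turn": [0, 0, 0]}
    - {"claw": 0.25, "linear": [10.5, -28, 0], "turn": [0, 0, 0]}
    - {"claw": 0.25, "linear": [12, -30, 0], "turn": [0, 0, 0]}
    - {"claw": 0.25, "linear": [12, -30, 0], "turn": [0, 0, 0]}

```text
time_s: 5.05
ee_pos: [0.4434, 0.316, 0.056]
eef_rot: [3.142, -0.001, -0.004]
force: [-0.4, 0.2, -0.3]
grip_width: 0.0235
```

```bash
python3 - <<'E'
from h import *
T,o=pose(); im=vision.camera('wrist'); cv2.imwrite('pics/w4.png',im); np.save('T4.npy',T); print(o['ee_pos'],o['force'],o['grip_width'])
E
```

```text
[0.44338719 0.31595436 0.0560112 ] [-0.40472118  0.20527864 -0.25713   ] 0.023462319997472097
```

View pics/w4.png

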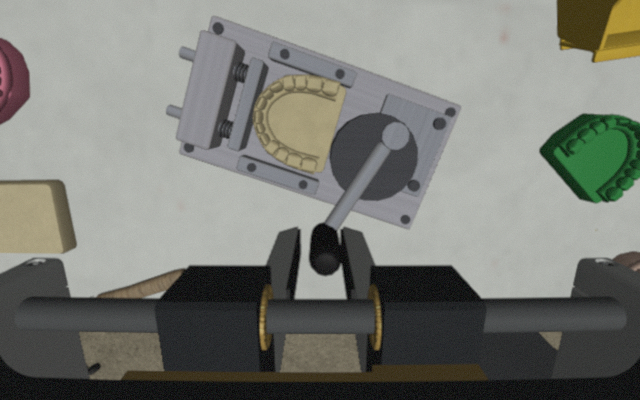

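```bash
python3 - <<'E'
from h import *
im=cv2.imread('pics/w4.png')
cv2.imwrite('pics/w4c.png',cv2.resize(im[10:160,170:370],None,fx=4,fy=4,interpolation=cv2.INTER_CUBIC))
E
```

```text
(no output)
```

View pics/w4c.png

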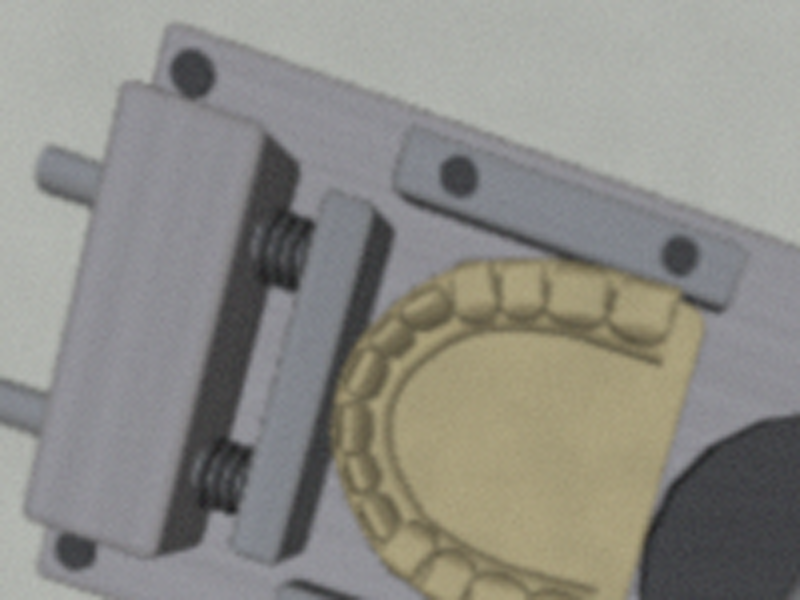

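```bash
cat >> h.py <<'E'
TH=1.2437; EX=np.array([np.cos(TH),np.sin(TH)]); EY=np.array([-EX[1],EX[0]])
PV=np.array([.5051,.2733])
def loc(P): return ((P[:2]-PV)@EX*1e3).round(1),((P[:2]-PV)@EY*1e3).round(1)
E
python3 - <<'E'
from h import *
T=np.load('T4.npy');c=cam('wrist',T)
f=lambda x,y,z:loc(onz(c,[[170+x/4,10+y/4]],z)[0])
for n,a in dict(padbotA=(393,235,.012),padbotB=(305,548,.012),padtopA=(374,205,.034),padtopB=(276,560,.034),houA=(262,122,.038),houB=(158,553,.038),mendA=(703,320,.03),mendB=(640,540,.03),tip20=(332,430,.02),rim30=(640,560,.03),screwR=(680,254,.015),crn=(170,25,.012)).items(): print(n,f(*a))
# w1 same
c=cam('wrist',np.load('T1.npy')); f=lambda x,y,z:loc(onz(c,[[155+x/3.3,10+y/3.2]],z)[0])
print('w1 screwR',f(422,168,.015),'crn',f(137,40,.012),'hou',f(184,97,.038),f(123,330,.038),'padtop',f(245,142,.034),f(195,338,.034),'pv',f(530,300,.048))
E
```

```text
padbotA (np.float64(86.3), np.float64(-15.1))
padbotB (np.float64(86.4), np.float64(38.7))
padtopA (np.float64(85.9), np.float64(-16.2))
padtopB (np.float64(86.0), np.float64(38.7))
houA (np.float64(103.5), np.float64(-21.5))
houB (np.float64(102.7), np.float64(42.8))
mendA (np.float64(34.3), np.float64(-16.7))
mendB (np.float64(32.6), np.float64(18.0))
tip20 (np.float64(85.8), np.float64(17.6))
rim30 (np.float64(31.6), np.float64(21.0))
screwR (np.float64(40.6), np.float64(-26.8))
crn (np.float64(129.2), np.float64(-34.4))
w1 screwR (np.float64(41.8), np.float64(-26.8)) crn (np.float64(128.5), np.float64(-34.8)) hou (np.float64(102.3), np.float64(-21.2)) (np.float64(102.8), np.float64(42.9)) padtop (np.float64(85.4), np.float64(-15.7)) (np.float64(84.7), np.float64(39.1)) pv (np.float64(-0.0), np.float64(-0.1))
```

```bash
python3 - <<'E'
from h import *
for n,px in (('T2',(320,261)),('T4',(325,264))):
    c=cam('wrist',np.load(n+'.npy')); k=onz(c,[px],.084)[0]; v=(k[:2]-PV)
    q=np.arctan2(v@EY,-(v@EX))-.524; print(n,k,np.linalg.norm(v),q,17*(.866-np.cos(q+.524)), 'rim',27.5-17*np.cos(q+.524))
o=get_obs()['ee_pos']
for q in np.arange(1.2,1.7,.05):
    a=TH+np.pi-q-.524; k=PV+.075*np.array([np.cos(a),np.sin(a)]); print(q.round(2),((k-o[:2])*[1e3,-1e3]).round(1),'rim',(27.5-17*np.cos(q+.524)).round(1))
E
```

```text
T2 [0.44597275 0.22813803 0.084     ] 0.07440184939901255 0.06741899114836969 0.6094436856220782 rim 13.387443685622078
T4 [0.44192506 0.31404174 0.084     ] 0.07517288564320583 1.2924840445468542 18.856798616629074 rim 31.634798616629077
1.2 [-4.8  7.9] rim 30.1
1.25 [-2.9  4.7] rim 30.9
1.3 [-1.   1.5] rim 31.8
1.35 [ 1.2 -1.6] rim 32.6
1.4 [ 3.4 -4.6] rim 33.4
1.45 [ 5.9 -7.4] rim 34.2
1.5 [  8.5 -10.2] rim 34.9
1.55 [ 11.2 -12.8] rim 35.7
1.6 [ 14.  -15.2] rim 36.4
1.65 [ 16.9 -17.5] rim 37.1
```

The pad has barely moved yet (≤0.8 mm), the disc is against the model, and q≈1.29. I'll push on to q≈1.45.

>>> play_rows:
  moves:
    - {"claw": 0.25, "linear": [2.5, -3.2, 0], "turn": [0, 0, 0]}
    - {"claw": 0.25, "linear": [5, -6.2, 0], "turn": [0, 0, 0]}
    - {"claw": 0.25, "linear": [7, -8.8, 0], "turn": [0, 0, 0]}
    - {"claw": 0.25, "linear": [7, -8.8, 0], "turn": [0, 0, 0]}
    - {"claw": 0.25, "linear": [7, -8.8, 0], "turn": [0, 0, 0]}

```text
time_s: 5.72
ee_pos: [0.4507, 0.3249, 0.0562]
eef_rot: [-3.141, -0.001, -0.004]
force: [-0.2, -0.7, -0.9]
grip_width: 0.0232
```

```bash
python3 - <<'E'
from h import *
T,o=pose(); im=vision.camera('wrist'); cv2.imwrite('pics/w5.png',im); np.save('T5.npy',T); print(o['ee_pos'],o['force'],o['grip_width'])
a=cv2.resize(im[10:160,170:370],None,fx=4,fy=4,interpolation=cv2.INTER_CUBIC)
cv2.imwrite('pics/w5c.png',a);
cv2.imwrite('pics/w5k.png',cv2.resize(im[200:290,270:370],None,fx=5,fy=5))
E
```

```text
[0.45065323 0.32490681 0.05619906] [-0.24409284 -0.688779   -0.87168279] 0.02323879452540158
```

View pics/w5c.png

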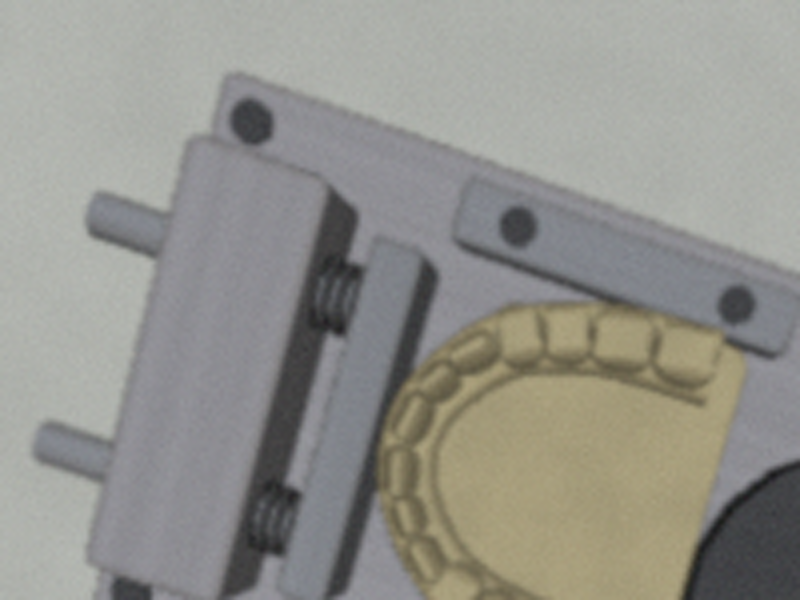

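View pics/w5k.png

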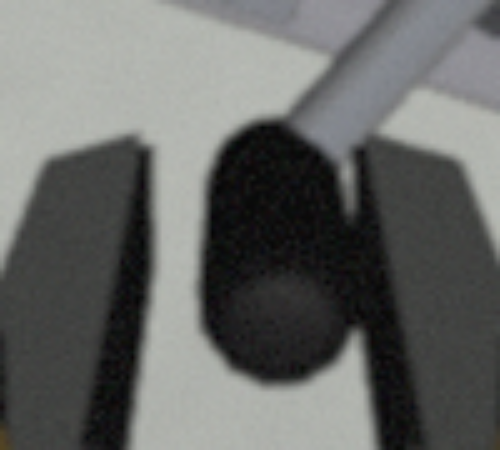

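The pad has now moved toward the housing and the rods stick out further. Measuring by how much.

```bash
python3 - <<'E'
from h import *
T=np.load('T5.npy');c=cam('wrist',T)
f=lambda x,y,z:loc(onz(c,[[170+x/4,10+y/4]],z)[0])
for n,a in dict(padbotA=(437,272,.012),padtopA=(419,252,.034),padtopB=(334,580,.034),houA=(327,180,.038),houB=(228,590,.038),mendA=(745,360,.03),tip20=(378,480,.02),screwR=(737,304,.015),crn=(225,73,.012),rod1=(88,212,.025),rod2=(35,442,.025)).items(): print(n,f(*a))
k=onz(c,[(326.4,265)],.084)[0]; v=(k[:2]-PV); q=np.arctan2(v@EY,-(v@EX))-.524; print(k,np.linalg.norm(v),q,27.5-17*np.cos(q+.524))
c=cam('wrist',np.load('T4.npy'));print('w4 rod1',f(40,165,.025),'rod2?')
# edge profile comparison along cradle x at pad, sampling images on z plane .034
for n in '45':
    c=cam('wrist',np.load(f'T{n}.npy')); im=cv2.cvtColor(cv2.imread(f'pics/w{n}.png'),6)
    xs=np.arange(78,112,.25); acc=0
    for y in np.arange(5,22,1.):
        P=np.array([[*(PV+(x*EX+y*EY)/1e3),.034] for x in xs]); u=proj(c,P).astype(np.float32)
        acc=acc+cv2.remap(im,u[:,0],u[:,1],1)[:,0].astype(float)
    p=np.gradient(cv2.GaussianBlur((acc/17).reshape(-1,1),(1,5),0)[:,0]); 
    i=[j for j in range(1,len(p)-1) if abs(p[j])>1.2 and abs(p[j])>=abs(p[j-1]) and abs(p[j])>abs(p[j+1])]
    print(n,[(xs[j],p[j].round(1)) for j in i])
E
```

```text
padbotA (np.float64(88.6), np.float64(-15.9))
padtopA (np.float64(88.6), np.float64(-16.0))
padtopB (np.float64(87.4), np.float64(34.9))
houA (np.float64(103.4), np.float64(-21.0))
houB (np.float64(101.9), np.float64(40.9))
mendA (np.float64(37.0), np.float64(-17.3))
tip20 (np.float64(87.2), np.float64(19.0))
screwR (np.float64(40.0), np.float64(-26.6))
crn (np.float64(130.0), np.float64(-34.4))
rod1 (np.float64(140.8), np.float64(-6.5))
rod2 (np.float64(140.9), np.float64(30.2))
[0.44851624 0.32224956 0.084     ] 0.07481832045173598 1.4328847676975025 33.90165054993267
w4 rod1 (np.float64(138.5), np.float64(-6.8)) rod2?
4 [(np.float64(80.25), np.float64(4.3)), (np.float64(82.25), np.float64(-5.7)), (np.float64(84.0), np.float64(-6.2)), (np.float64(86.25), np.float64(11.0)), (np.float64(93.0), np.float64(-1.7)), (np.float64(94.25), np.float64(3.8)), (np.float64(98.0), np.float64(-14.4)), (np.float64(104.5), np.float64(10.7))]
5 [(np.float64(78.5), np.float64(2.3)), (np.float64(80.0), np.float64(-4.5)), (np.float64(82.5), np.float64(3.8)), (np.float64(84.25), np.float64(-4.3)), (np.float64(86.5), np.float64(-6.8)), (np.float64(88.25), np.float64(10.9)), (np.float64(95.0), np.float64(-2.0)), (np.float64(96.5), np.float64(3.8)), (np.float64(99.0), np.float64(-13.1)), (np.float64(104.25), np.float64(11.1))]
```

```bash
python3 - <<'E'
from h import *
c=cam('wrist',np.load('T1.npy')); f=lambda x,y,z:loc(onz(c,[[155+x/3.3,10+y/3.2]],z)[0])
print('w1 rods',f(60,118,.025),f(30,245,.025))
for n in '12345':
    c=cam('wrist',np.load(f'T{n}.npy')); im=cv2.cvtColor(cv2.imread(f'pics/w{n}.png'),6)
    xs=np.arange(78,146,.25); 
    for ys,lo,hi in ((np.arange(6,21,1.),82,107),(np.arange(-8,-5.5,.5),130,146),(np.arange(29,31.5,.5),130,146)):
        acc=0
        for y in ys:
            P=np.array([[*(PV+(x*EX+y*EY)/1e3),.034 if hi<110 else .025] for x in xs]); u=proj(c,P).astype(np.float32)
            acc=acc+cv2.remap(im,u[:,0],u[:,1],1)[:,0].astype(float)
        p=np.gradient(cv2.GaussianBlur((acc/len(ys)).reshape(-1,1),(1,5),0)[:,0])
        print(n,[(float(xs[j]),float(p[j].round(1))) for j in range(1,len(p)-1) if lo<xs[j]<hi and abs(p[j])>3 and abs(p[j])>=abs(p[j-1]) and abs(p[j])>abs(p[j+1])])
E
```

```text
w1 rods (np.float64(138.1), np.float64(-6.6)) (np.float64(138.3), np.float64(29.5))
1 [(85.75, 8.5), (96.5, -9.7), (104.25, 8.4)]
1 [(138.75, 6.0)]
1 [(138.75, 5.2)]
2 [(86.25, 10.3), (94.0, -11.0), (105.5, 9.1)]
2 [(140.25, 8.0)]
2 [(140.5, 7.3)]
3 [(85.75, 9.9), (95.0, -13.6), (104.75, 9.8)]
3 [(139.25, 8.5)]
3 [(139.75, 6.7)]
4 [(82.25, -5.2), (84.0, -6.5), (86.25, 10.9), (94.25, 3.8), (98.0, -14.6), (104.5, 10.7)]
4 [(139.25, 7.1)]
4 [(139.5, 7.9)]
5 [(82.5, 3.6), (84.25, -4.3), (86.5, -7.0), (88.25, 10.8), (96.25, 3.8), (99.0, -13.1), (104.25, 11.1)]
5 [(141.25, 8.4)]
5 [(141.5, 6.3)]
```

Taking the pad and rod shifts against the housing, stop travel is about 2.3–2.6 mm. About 1.4 mm more is needed, which is q +0.09, or roughly 6.8 mm along the arc.

>>> play_rows:
  moves:
    - {"claw": 0.25, "linear": [2.5, -2.5, 0], "turn": [0, 0, 0]}
    - {"claw": 0.25, "linear": [4.9, -4.7, 0], "turn": [0, 0, 0]}
    - {"claw": 0.25, "linear": [4.9, -4.7, 0], "turn": [0, 0, 0]}
    - {"claw": 0.25, "linear": [4.9, -4.7, 0], "turn": [0, 0, 0]}

```text
time_s: 6.28
ee_pos: [0.4556, 0.3295, 0.0562]
eef_rot: [-3.141, -0.001, -0.004]
force: [-1.7, -2.5, -2.2]
grip_width: 0.0235
```

>>> play_rows:
  moves:
    - {"claw": 0.3, "linear": [0, 3, 0], "turn": [0, 0, 0]}
    - {"claw": 0.4, "linear": [0, 3, 0], "turn": [0, 0, 0]}
    - {"claw": 0.4, "linear": [0, 3, 0], "turn": [0, 0, 0]}
    - {"claw": 0.4, "linear": [0, 3, -25], "turn": [0, 0, 0]}
    - {"claw": 0.4, "linear": [-5, 3, -50], "turn": [0, 0, 0]}
    - {"claw": 0.4, "linear": [-10, 3, -70], "turn": [0, 0, 0]}
    - {"claw": 0.4, "linear": [-10, 3, -70], "turn": [0, 0, 0]}

```text
time_s: 7.15
ee_pos: [0.4459, 0.327, 0.1274]
eef_rot: [-3.139, -0.004, -0.003]
force: [0.5, 0.0, 0.2]
grip_width: 0.0377
```

```bash
python3 - <<'E'
from h import *
T,o=pose(); im=vision.camera('wrist'); cv2.imwrite('pics/w6.png',im); np.save('T6.npy',T); print(o['ee_pos'],o['force'],o['grip_width'])
cv2.imwrite('pics/w6c.png',cv2.resize(im[20:220,180:420],None,fx=3,fy=3,interpolation=cv2.INTER_CUBIC))
for n in '13456':
    c=cam('wrist',np.load(f'T{n}.npy')); im=cv2.cvtColor(cv2.imread(f'pics/w{n}.png'),6)
    xs=np.arange(78,146,.25); 
    for ys,lo,hi in ((np.arange(6,21,1.),82,107),(np.arange(-8,-5.5,.5),130,146),(np.arange(29,31.5,.5),130,146)):
        acc=0
        for y in ys:
            P=np.array([[*(PV+(x*EX+y*EY)/1e3),.034 if hi<110 else .025] for x in xs]); u=proj(c,P).astype(np.float32)
            acc=acc+cv2.remap(im,u[:,0],u[:,1],1)[:,0].astype(float)
        p=np.gradient(cv2.GaussianBlur((acc/len(ys)).reshape(-1,1),(1,5),0)[:,0])
        print(n,[(float(xs[j]),float(p[j].round(1))) for j in range(1,len(p)-1) if lo<xs[j]<hi and abs(p[j])>3 and abs(p[j])>=abs(p[j-1]) and abs(p[j])>abs(p[j+1])])
E
```

```text
[0.44589703 0.32698667 0.12740167] [0.54032646 0.0294551  0.19197178] 0.03766943542842303
1 [(85.75, 8.5), (96.5, -9.7), (104.25, 8.4)]
1 [(138.75, 6.0)]
1 [(138.75, 5.2)]
3 [(85.75, 9.9), (95.0, -13.6), (104.75, 9.8)]
3 [(139.25, 8.5)]
3 [(139.75, 6.7)]
4 [(82.25, -5.2), (84.0, -6.5), (86.25, 10.9), (94.25, 3.8), (98.0, -14.6), (104.5, 10.7)]
4 [(139.25, 7.1)]
4 [(139.5, 7.9)]
5 [(82.5, 3.6), (84.25, -4.3), (86.5, -7.0), (88.25, 10.8), (96.25, 3.8), (99.0, -13.1), (104.25, 11.1)]
5 [(141.25, 8.4)]
5 [(141.5, 6.3)]
6 [(87.5, -5.4), (89.5, 7.6), (100.0, -9.9), (104.0, 9.0)]
6 [(142.0, 5.7)]
6 [(142.0, 5.5)]
```

View pics/w6c.png

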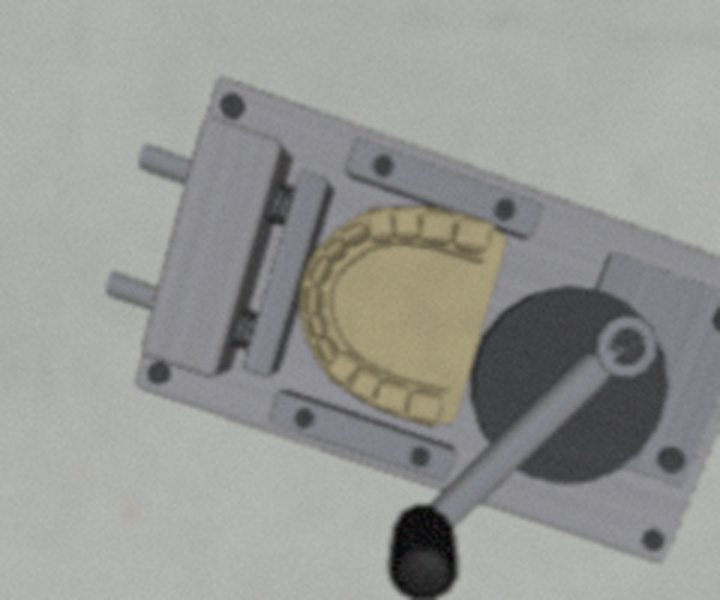

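```bash
python3 - <<'E'
from h import *
c=cam('wrist',np.load('T6.npy'))
f=lambda x,y,z:onz(c,[[180+x/3,20+y/3]],z)[0]
p=f(626,346,.048);k=f(425,571,.084);v=(k-p)[:2];q=np.arctan2(v@EY,-(v@EX))-.524
print(loc(p),np.linalg.norm(v),q,'rim',27.5-17*np.cos(q+.524))
v=k[:2]-PV;print(np.linalg.norm(v),np.arctan2(v@EY,-(v@EX))-.524)
print('tilt of model end face',loc(f(507,235,.03)),loc(f(455,420,.03)),'padrest',loc(f(330,185,.012)))
T,o=pose();im=vision.camera('top');cv2.imwrite('pics/t6.png',cv2.resize(im[160:245,220:480],None,fx=3,fy=3,interpolation=2))
E
```

```text
(np.float64(-0.6), np.float64(-0.0)) 0.07465086423407699 1.5232257740938016 rim 35.29635600187161
0.07434489607055611 1.5163794542948805
tilt of model end face (np.float64(37.9), np.float64(-18.3)) (np.float64(34.9), np.float64(34.8)) padrest (np.float64(90.5), np.float64(-16.7))
```

View pics/t6.png

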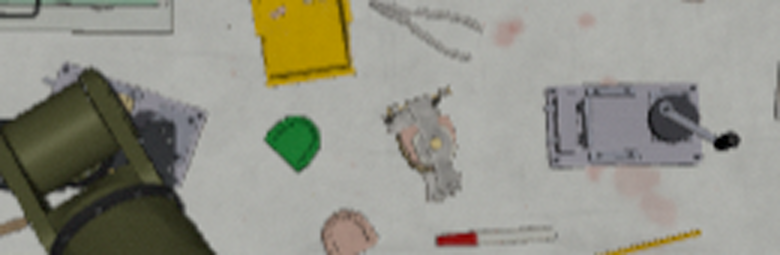

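Three estimates of stop travel cluster around 3.5–4.2 mm, q≈1.52, and the spare cradle is unchanged. I'll back off further, wait a second and check that it holds.

>>> play_rows:
  moves:
    - {"claw": 0.4, "linear": [0, 0, -15], "turn": [0, 0, 0]}
    - {"claw": 0.4, "linear": [0, 0, -28], "turn": [0, 0, 0]}
    - {"claw": 0.4, "linear": [0, 0, -28], "turn": [0, 0, 0]}
    - {"claw": 0.4, "linear": [0, 0, -28], "turn": [0, 0, 0]}
    - {"claw": 0.4, "linear": [0, 0, -28], "turn": [0, 0, 0]}
    - {"claw": 0.4, "linear": [0, 0, -28], "turn": [0, 0, 0]}
    - {"claw": 0.4, "linear": [0, 0, -28], "turn": [0, 0, 0]}
    - {"claw": 0.4, "linear": [0, 0, -28], "turn": [0, 0, 0]}

```text
time_s: 8.25
ee_pos: [0.4453, 0.3264, 0.1534]
eef_rot: [-3.141, -0.001, -0.004]
force: [0.7, -1.1, 0.5]
grip_width: 0.0378
```

```bash
python3 - <<'E'
from h import *
T,o=pose(); im=vision.camera('wrist'); cv2.imwrite('pics/w7.png',im); np.save('T7.npy',T); print(o['ee_pos'])
cv2.imwrite('pics/w7c.png',cv2.resize(im[30:220,190:420],None,fx=3.3,fy=3,interpolation=2))
for n in '17':
    c=cam('wrist',np.load(f'T{n}.npy')); im=cv2.cvtColor(cv2.imread(f'pics/w{n}.png'),6)
    xs=np.arange(78,146,.25); 
    for ys,lo,hi in ((np.arange(6,21,1.),82,107),(np.arange(-8,-5.5,.5),130,146),(np.arange(29,31.5,.5),130,146)):
        acc=0
        for y in ys:
            P=np.array([[*(PV+(x*EX+y*EY)/1e3),.034 if hi<110 else .025] for x in xs]); u=proj(c,P).astype(np.float32)
            acc=acc+cv2.remap(im,u[:,0],u[:,1],1)[:,0].astype(float)
        p=np.gradient(cv2.GaussianBlur((acc/len(ys)).reshape(-1,1),(1,5),0)[:,0])
        print(n,[(float(xs[j]),float(p[j].round(1))) for j in range(1,len(p)-1) if lo<xs[j]<hi and abs(p[j])>3 and abs(p[j])>=abs(p[j-1]) and abs(p[j])>abs(p[j+1])])
E
```

```text
[0.4453282  0.32641891 0.15341736]
1 [(85.75, 8.5), (96.5, -9.7), (104.25, 8.4)]
1 [(138.75, 6.0)]
1 [(138.75, 5.2)]
7 [(87.5, -5.2), (89.5, 6.8), (100.25, -9.0), (103.75, 8.6)]
7 [(141.75, 6.2)]
7 [(142.0, 5.6)]
```

View pics/w7c.png

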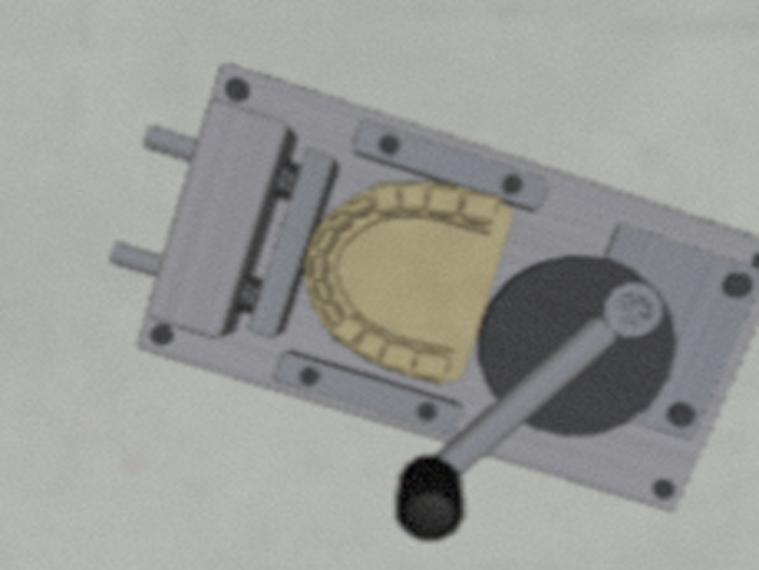

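```bash
python3 -c "
from station import hand_in;print(hand_in())"
```

```text
the job is handed in; nothing more can be done
None
```

The model in the loaded cradle is now clamped, with its sprung stop pressed back about 4 mm. I put the open fingers around the lever knob without gripping it, and pushed it clockwise from q≈0.07 to q≈1.52. I then let go and lifted clear, and handed in after about 8.3 s on the robot's clock.

- **Stop travel:** The last checks disagreed slightly. The pad's shift relative to the housing gave about 4.2 mm, the rods about 3.6 mm, and the cam geometry about 3.3–4.2 mm. All are well short of the 10 mm end of travel.
- **Holding:** About 1 s after release, the pad and rods had moved no more than 0.25 mm, which is the measuring step.
- **Model:** It sits between the disc and the pad, inside the rails. It looks turned by about 3°, and was already turned by nearly 2° at the start.
- **Gap:** By my measurement the gap was about 18–19 mm, at or slightly above the stated 18 mm limit. I therefore set the final position from the stop's measured shift instead.
- **Spare cradle and other items:** I never went near the spare lever, and it looked unchanged in the last top view. I touched nothing else.

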